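Check the balance with reference weights, using tongs

TASK

Check the balance with the reference weights, which must be handled only with the tongs, never with the robot's fingers: take the tongs out of their stand and with them stand the tallest weight upright on the balance pan, then the shortest one upright beside it, wholly on the pan, setting each down gently without dropping it. Then put the tongs back upright in their stand and let go, and last press the balance's key fully down and let it come up again. Leave the two other weights and everything else on the bench where they are.

Things in the scene. Friction and masses are not known exactly. Their poses are not given: they have to be found in the camera images.
- tongs: H-shaped steel spring tongs, 116 mm tall, 90 g, standing tips down in the stand. Two parallel legs side by side along the tongs' y, joined by a cross-bar 56 mm up. Origin midway between the open tips at their lower ends, z up. Each foot is a flat tip 16 mm wide (x), 16 mm tall, 5 mm thick. Open: 40 mm clear between the tips, 50 mm over them. As they shut, the bar sticks out past the +y leg.
- tongs_grip (a point): Where to grip: midway between the legs' black paddles (22 mm wide in x, 76 to 116 mm above the tips), 96 mm above the tips. Grip along the tongs' y; the paddles are 56 mm apart over their outer faces when open. Squeezing brings the tips together by as much, parallel, against a 5 to 8 N spring; lightly squeezed (50 to 54 mm) the tongs hang open in the gripper.
- jaw (a joint): How far the tongs are squeezed: 0 m open (40 mm between tips), 0.032 fully shut (8 mm between tips).
- stand: White open-topped holder fixed on the bench for the tongs: pocket 28 mm (x) by 64 mm (y) inside, walls 5 mm, 50 mm high overall, on a 70 by 90 mm foot 4 mm thick. Origin at the centre of its underside, z up. Tongs stand in it with their y along the stand's y (either way round).
- stand_in (a point): Centre of the pocket's floor, 5 mm above the bench: the origin of the tongs lies here when they stand in the stand. Axes as the stand's.
- tray: Fixed flat wooden weight board, 90 mm (x) by 235 mm (y) by 12 mm high, no rim, with four dark spots in a row along y, 52 mm apart, each with a weight standing on it in random order. Origin at the centre of its underside.
- weight_200: The tallest of four like-shaped polished steel weights: upright cylinder 26 mm in diameter (straight up to 33 mm), then a neck and a knob 18 mm in diameter, 46 mm tall in all, 200 g. Origin at the centre of its foot, z up.
- weight_100: The second tallest (leave alone) of four like-shaped polished steel weights: upright cylinder 22 mm in diameter (straight up to 26 mm), then a neck and a knob 15 mm in diameter, 36 mm tall in all, 100 g. Origin at the centre of its foot, z up.
- weight_50: The third tallest (leave alone) of four like-shaped polished steel weights: upright cylinder 18 mm in diameter (straight up to 20 mm), then a neck and a knob 12 mm in diameter, 28 mm tall in all, 50 g. Origin at the centre of its foot, z up.
- weight_20: The shortest of four like-shaped polished steel weights: upright cylinder 14 mm in diameter (straight up to 15 mm), then a neck and a knob 10 mm in diameter, 21 mm tall in all, 22 g. Origin at the centre of its foot, z up.
- balance: White bench balance fixed on the bench, 234 mm (x) by 180 mm (y). Origin at the centre of its underside between front and back. Its low front part (x -117 to -40 mm, 36 mm high) carries the key; the rear part (x -40 to +100 mm, 60 mm high) carries the round pan. Front (display, key) faces -x of the balance.
- pan (a point): Centre of the top of the flat round steel pan, 130 mm in diameter, 72 mm above the bench, no rim; 30 mm to +x of the balance's origin. Axes as the balance's.
- key_top (a point): Centre of the top of the balance's only key, a black round push key 24 mm in diameter in a 40 mm grey ring on the low front part, about 58 mm above the bench. Pressed straight down 6 mm against a spring (5 N).
- key (a joint): Key travel: 0 m up, 0.006 fully down.
- jar_a: Small clear jar with a blue lid, 50 mm in diameter, 58 mm tall. Bystander, loose; origin at the centre of its underside.
- jar_b: Smaller clear jar with a blue lid, 44 mm in diameter, 52 mm tall. Bystander, loose; origin at the centre of its underside.
- reagent: White bottle with a blue cap, 54 mm in diameter, 125 mm tall. Bystander, loose; origin at the centre of its underside.
- beaker: Empty glass beaker, 56 mm in diameter, 60 mm tall. Bystander, loose; origin at the centre of its underside.
- dish: Closed clear flat dish, 60 mm in diameter, 14 mm tall. Bystander, loose; origin at the centre of its underside.
- pipette: White and grey pipette lying flat, about 215 mm long (along its x), 24 mm high. Bystander, loose; origin at the centre of its underside.
Mind the look-alikes: they are no part of the job. What is shaped like the stand but brown is not meant.

How it is judged:
By the outcome, as a careful person would: the job done as asked, in the order asked, and still so for the second after the job is handed in, with the robot touching nothing.
It also fails if it takes over 64 s, if anything falls off the work surface, if the arm or the gripper's body presses on something with over 40 N, if the wrist force passes 120 N, or if a joint passes its speed limit or range.

ROBOT

A 6-joint arm with a two-finger parallel gripper is mounted at the origin on the work surface. World frame = base frame: x ahead of the robot, y to its left, z up, the work surface at z = 0. Lengths are in m, angles in degrees, forces in N, time in s.
With the tool pointing down it reaches from about 0.275 to 0.775 m from the base axis. Payload 14.6 kg.
Tool frame: the origin (TCP) lies at the very end of the fingers, on their centre line; the grasp point (between the pads) lies 19 mm behind it (hold_point_z is the distance from the TCP to the grasp point, in m); z points along the fingers, y is the line along which they close (so a half turn about z gives the same grasp; the last joint's range is limited). The gripper opens to 85 mm and grips with 20 to 120 N. Pads are 22 mm wide; open, the fingers measure 114 mm over their backs; the gripper's body (76 mm by 85 mm) begins 54 mm behind the grasp point. The pads swing forward as they close: fully open they stand 13 mm farther back than shut.
Start: joints at [64.67, 15.075, -2.767, 72.158, 0, 81.102], TCP at [0.149, 0.504, 0.231] pointing down, gripper open.
Joint ranges: [-151.79, 151.79], [-50.71, 97.33], [-67.44, 78.34], [-121.81, 120.89], [-77.56, 73.72], [-180, 180]. Speed limits (degrees/s): [108.29, 108.29, 147.25, 159.86, 180, 180].

INTERFACE

Orientations are given as a 3x3 rotation matrix whose columns are the frame's x, y, z axes.
In Python, from bench import read_state, get_image, hand_in, trace, place_of, hold_point_z gives the robot as it stands. The module is installed in compiled form; this text tells all that it offers.
- The arm moves only by the tool carry_out, never from a script. Its argument "increments" is a list that holds one entry, the list of rows, each a list of 7 numbers: the shift along the tool's x, y, z in m, then the turn, a rotation vector about the tool's x, y, z in degrees, then the finger opening in m, from 0 to 0.0854. In form: [[[tx, ty, tz, wx, wy, wz, jaw], ...]]. A call has 1 to 8 rows; each row is the pose to reach, as a shift and turn from the pose commanded when the call began, along the tool's axes at that moment; what a row does not reach only later rows make up. A row lasts 1/12 s, in which the tool goes at most 41.7 mm and 7.16 degrees, less where a joint would pass 70% of its speed; a pose out of reach is approached as far as the arm can. A call with a gripper value outside its range is refused whole. The fingers move at their own pace and stop on an object; "force" is the grip in N (left out, the last holds). Time passes only in rows, so rows that repeat a pose let the fingers close. It gives the time, the measured TCP pose, the force, the opening and the grip force at its end, in the units of the state.
- read_state(): the state, without advancing time (a new reading comes with each control period).
- get_image(name): name is "scene" or "top" or "wrist"; returns a dict with "frame" (420x560x3 uint8, red, green, blue), "fx", "fy", "cx", "cy" (pixels), "D" ([k1, k2, p1, p2, k3] as OpenCV has them; the pictures are not rectified), "position" and "rotation" of the camera in the world; the wrist camera has in their place "mount" (4x4, takes a point from camera to tool coordinates, whose origin is the TCP and whose axes are the flange's). Camera axes: x right, y down, z forward; pixel columns grow to the right and rows downward; lengths in m; the calibration is good to about 2 mm. A picture is of the moment at which its call begins: read the wrist's pose just before it. There is no depth.
- hand_in(): hands the job in; it is judged then, once.
Trained networks look in a picture, given as the dict that the camera call returned (one of the last four; its "shot" number tells which), for a name from the list of things; names that differ only in an ending like _2 or _b are one class to them, and where a whole thing is asked for, a point or a joint stands for the part that bears it (a point fixed in the world has none). Each returns a list of dicts, best first, with "p" (0 to 1); they miss things now and then, are a little off and sometimes report something else, mostly with a low value. They report only what shows in the picture. A call takes as long as a camera call. They do not tell look-alikes from the thing itself.
- trace(picture, thing): "mask" (420x560 bool, what is visible of it).
- place_of(picture, thing): "point" ([x, y, z] in m, in world coordinates, good to about 4 mm: a listed point, or the origin of a listed thing).
The state is a dict: "t": time; "joint_pos": joint angles; "joint_velocities": joint speeds; "joint_torque": joint torques, N m; "ee_pos": TCP position; "tcp_rot": TCP orientation; "force": force on the tool from outside, world axes, zero at the start; "ft_torque": the same for the moment, N m; "grip_width": finger opening in m; "finger_force": force on a finger pad.
Only numpy, scipy, OpenCV 4.12 (cv2) and the standard library are available. Lean on these libraries where they do the work, as an engineer would, in place of code of your own. Each camera call takes 0.05 s, during which the arm holds its last target. There are 200 camera calls.

## Working session

There is one attempt and no reset: what is moved stays moved. The work goes in short steps, Python scripts to look and compute and a tool call to move; the robot and the scene stay as the last step left them, time stands still between calls to the robot, and variables do not carry over. Pictures are saved under pics/ and viewed, at most 10 in all, crops included, and the job is handed in when it is done.

Besides the shell and the picture viewer there is one more tool, called after "Emit:" by a JSON object that holds its "method" and its "body". carry_out: Moves the arm, as the interface text tells. Its arguments: {"type":"object","properties":{"increments":{"type":"array"},"force":{"type":"number"}},"required":["increments"]}

```bash
mkdir -p pics
cat > h.py <<'E'
import numpy as np, cv2
from bench import *
def save(im,name,crop=None,s=1):
    f=im["frame"][:,:,::-1]
    if crop: x0,y0,x1,y1=crop; f=f[y0:y1,x0:x1]
    cv2.imwrite("pics/"+name,cv2.resize(f,None,fx=s,fy=s,interpolation=cv2.INTER_CUBIC))
def pose(im):
    if "position" in im: return np.array(im["rotation"]),np.array(im["position"])
    s=read_state(); M=np.array(im["mount"]); R=np.array(s["tcp_rot"])
    return R@M[:3,:3], np.array(s["ee_pos"])+R@M[:3,3]
def K(im): return np.array([[im["fx"],0,im["cx"]],[0,im["fy"],im["cy"]],[0,0,1.]])
def ray(im,uv,z):
    R,p=pose(im)
    n=cv2.undistortPoints(np.array(uv,float).reshape(-1,1,2),K(im),np.array(im["D"],float)).reshape(-1,2)
    d=np.c_[n,np.ones(len(n))]@R.T
    return p+d*((z-p[2])/d[:,2])[:,None]
def proj(im,P):
    R,p=pose(im)
    Q=(np.array(P,float).reshape(-1,3)-p)@R
    return cv2.projectPoints(Q,np.zeros(3),np.zeros(3),K(im),np.array(im["D"],float))[0].reshape(-1,2)
E
python3 - <<'E'
from h import *
s=read_state(); print(s["ee_pos"],np.round(s["tcp_rot"],3).tolist(),s["grip_width"],s["t"],hold_point_z)
for c in["top","scene"]:
    im=get_image(c); save(im,c+"0.png",s=1.4)
    print(c,np.round(im["position"],3))
    for n in["tongs","stand","tongs_grip","stand_in","tray","weight_200","weight_100","weight_50","weight_20","balance","pan","key_top","reagent","jar_a","beaker"]:
        r=place_of(im,n)[:3]
        print(n,[(np.round(d["point"],3).tolist(),round(d["p"],2),proj(im,d["point"])[0].round().tolist()) for d in r])
E
```

```text
[0.14838508 0.5032919  0.23082858] [[-0.959, 0.283, -0.0], [0.283, 0.959, -0.001], [0.0, -0.001, -1.0]] 0.08515963996309213 0.0 0.0187
top [ 0.435 -0.04   1.189]
tongs [([0.544, 0.023, 0.0], 0.65, [266.0, 209.0])]
stand [([0.303, -0.346, -0.002], 0.88, [394.0, 294.0]), ([0.543, 0.026, 0.002], 0.84, [265.0, 209.0])]
tongs_grip [([0.544, 0.024, 0.1], 0.46, [264.0, 205.0]), ([0.386, -0.056, -0.001], 0.4, [293.0, 264.0])]
stand_in [([0.536, 0.022, 0.004], 0.89, [266.0, 212.0]), ([0.306, -0.343, 0.009], 0.66, [394.0, 294.0])]
tray [([0.492, -0.265, 0.0], 0.9, [366.0, 228.0])]
weight_200 [([0.481, -0.339, 0.012], 0.59, [392.0, 232.0]), ([0.495, -0.286, 0.012], 0.57, [374.0, 227.0]), ([0.504, -0.19, 0.014], 0.57, [340.0, 223.0])]
weight_100 [([0.481, -0.339, 0.012], 0.59, [392.0, 232.0]), ([0.495, -0.286, 0.012], 0.57, [374.0, 227.0]), ([0.504, -0.19, 0.014], 0.57, [340.0, 223.0])]
weight_50 [([0.481, -0.339, 0.012], 0.59, [392.0, 232.0]), ([0.495, -0.286, 0.012], 0.57, [374.0, 227.0]), ([0.504, -0.19, 0.014], 0.57, [340.0, 223.0])]
weight_20 [([0.481, -0.339, 0.012], 0.59, [392.0, 232.0]),
[... 1362 characters left out ...]
.007], 0.75, [194.0, 246.0]), ([0.503, -0.184, 0.013], 0.66, [215.0, 243.0]), ([0.48, -0.339, 0.012], 0.56, [146.0, 249.0])]
weight_20 [([0.492, -0.232, 0.007], 0.75, [194.0, 246.0]), ([0.503, -0.184, 0.013], 0.66, [215.0, 243.0]), ([0.48, -0.339, 0.012], 0.56, [146.0, 249.0])]
balance [([0.535, 0.224, 0.004], 0.64, [386.0, 223.0])]
pan [([0.569, 0.23, 0.075], 0.87, [400.0, 210.0])]
key_top [([0.456, 0.177, 0.057], 0.65, [358.0, 188.0])]
reagent [([0.734, 0.051, -0.003], 0.92, [348.0, 307.0])]
jar_a [([0.697, -0.04, 0.0], 0.9, [300.0, 301.0]), ([0.383, -0.053, -0.002], 0.83, [259.0, 203.0])]
beaker [([0.375, 0.037, 0.002], 0.91, [292.0, 194.0]), ([0.544, 0.023, 0.004], 0.24, [307.0, 241.0])]
```

View pics/top0.png

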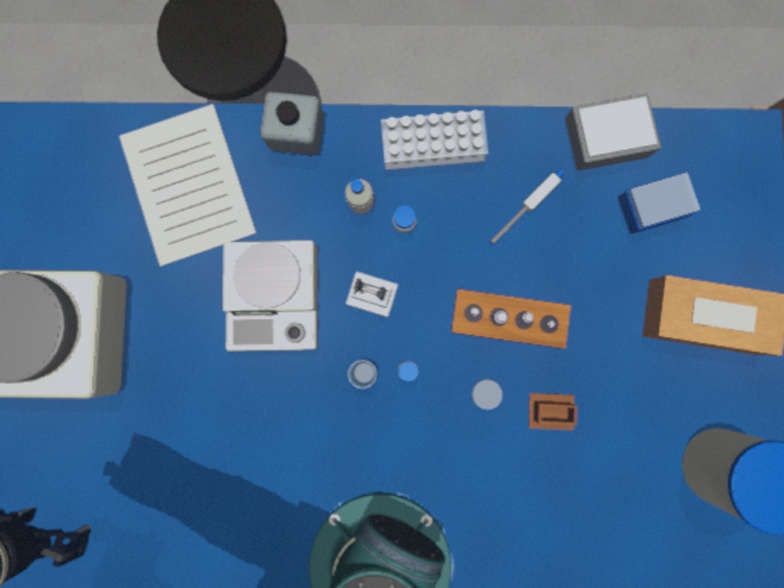

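View pics/scene0.png

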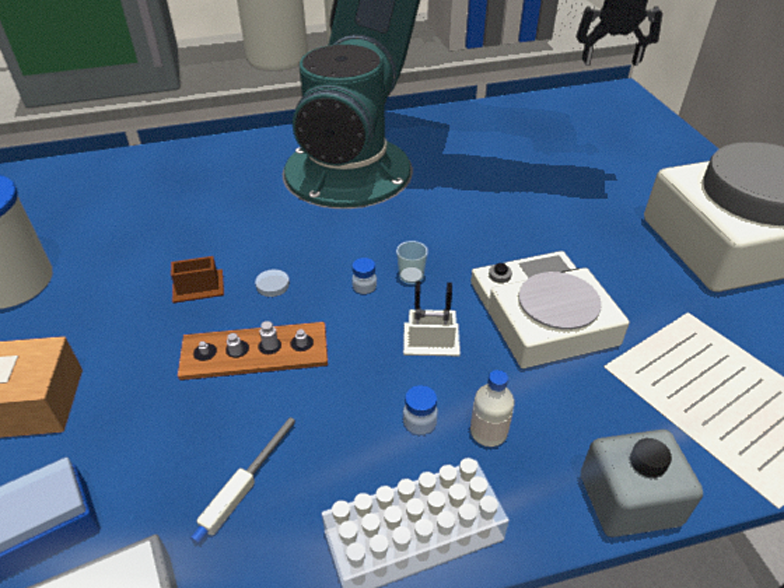

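The top view shows the tongs in the white stand at (266,209) native pixels, with the brown look-alike stand at (394,294). The balance is at (194,210) with its front towards -x and its key at the lower right. In the scene view the weights on the board run left to right smallest, third or second, tallest, then another mid-size one. The mid sizes still need a crop.

Next I work out the mount and a move to look at the tongs from above.

```bash
cat >> h.py <<'E'
def go(pos,yawdeg=None):
    """tool-frame shift and turn to TCP pos with tool y at world angle yawdeg, tool down"""
    s=read_state(); R=np.array(s["tcp_rot"]); p=np.array(s["ee_pos"])
    from scipy.spatial.transform import Rotation as Ro
    a=np.radians(yawdeg) if yawdeg is not None else np.arctan2(R[1,1],R[0,1])
    y=np.array([np.cos(a),np.sin(a),0]); z=np.array([0,0,-1.]); T=np.c_[np.cross(y,z),y,z]
    print("shift mm",(1e3*R.T@(np.array(pos)-p)).round(1),"rotvec",Ro.from_matrix(R.T@T).as_rotvec(degrees=True).round(2),"joints",np.round(s["joint_pos"],0),"t",s["t"])
E
python3 - <<'E'
from h import *
im=get_image("wrist"); print(np.round(im["mount"],3).tolist(),im["fx"])
go([0.46,0.02,0.30],80)
E
```

```text
[[-0.001, -0.961, -0.276, 0.07], [1.0, -0.001, -0.001, 0.002], [0.0, -0.276, 0.961, -0.143], [0.0, 0.0, 0.0, 1.0]] 296.18972305195166
shift mm [-435.6 -375.7  -68.7] rotvec [-0.   -0.   -6.43] joints [65. 15. -3. 72.  0. 81.] t 1.65
```

Emit:
{"method": "carry_out", "body": {"increments": [[[-0.03,-0.027,-0.008,0,0,-0.5,0.085],[-0.06,-0.054,-0.016,0,0,-1,0.085],[-0.09,-0.081,-0.024,0,0,-1.5,0.085],[-0.12,-0.108,-0.032,0,0,-2,0.085],[-0.15,-0.135,-0.04,0,0,-2.5,0.085],[-0.18,-0.162,-0.048,0,0,-3,0.085],[-0.21,-0.189,-0.056,0,0,-3.5,0.085],[-0.24,-0.216,-0.064,0,0,-4,0.085]]]}}

```text
t: 2.32
ee_pos: [0.318, 0.2267, 0.2959]
tcp_rot: [[-0.977, 0.214, 0.001], [0.214, 0.977, 0.0], [-0.001, 0.0, -1.0]]
force: [1.3, 0.8, 0.1]
grip_width: 0.085
finger_force: 0.0
```

Emit:
{"method": "carry_out", "body": {"increments": [[[-0.03,-0.022,0,0,0,-0.4,0.085],[-0.06,-0.044,0,0,0,-0.8,0.085],[-0.09,-0.066,0,0,0,-1.2,0.085],[-0.12,-0.088,0,0,0,-1.6,0.085],[-0.15,-0.11,0,0,0,-2,0.085],[-0.175,-0.133,0,0,0,-2.4,0.085],[-0.2,-0.15,0,0,0,-2.4,0.085],[-0.2,-0.15,0,0,0,-2.4,0.085]]]}}

```text
t: 2.98
ee_pos: [0.4835, 0.0354, 0.2944]
tcp_rot: [[-0.984, 0.178, -0.0], [0.178, 0.984, -0.001], [0.0, -0.001, -1.0]]
force: [-0.2, 1.3, -1.6]
grip_width: 0.0849
finger_force: 0.0
```

Run:
```python
from h import *
im=get_image("wrist"); save(im,"w1.png",s=1.4)
s=read_state();print(np.round(s["ee_pos"],4),np.round(s["tcp_rot"],3).tolist(),s["joint_pos"])
for n in["tongs","tongs_grip","stand_in","stand"]:
    print(n,[(np.round(d["point"],4).tolist(),round(d["p"],2),proj(im,d["point"])[0].round().tolist()) for d in place_of(im,n)[:2]])
m=trace(im,"tongs")
for d in m[:1]:
    ys,xs=np.nonzero(d["mask"]); print("mask",d["p"],xs.min(),xs.max(),ys.min(),ys.max())
```

```text
[0.4819 0.0371 0.2946] [[-0.984, 0.177, -0.001], [0.177, 0.984, -0.0], [0.001, -0.0, -1.0]] [-5.26547971e+00  1.02917435e+01  5.87587775e-01  8.03429539e+01
 -8.14459175e-03  4.94261403e+00]
tongs [([0.5376, 0.0265, 0.0057], 0.69, [283.0, 210.0])]
tongs_grip [([0.5393, 0.0212, 0.1], 0.78, [278.0, 234.0])]
stand_in [([0.5386, 0.0261, 0.0083], 0.83, [282.0, 211.0])]
stand [([0.5399, 0.0243, 0.001], 0.56, [281.0, 211.0])]
mask 0.89 259 308 208 250
```

View pics/w1.png

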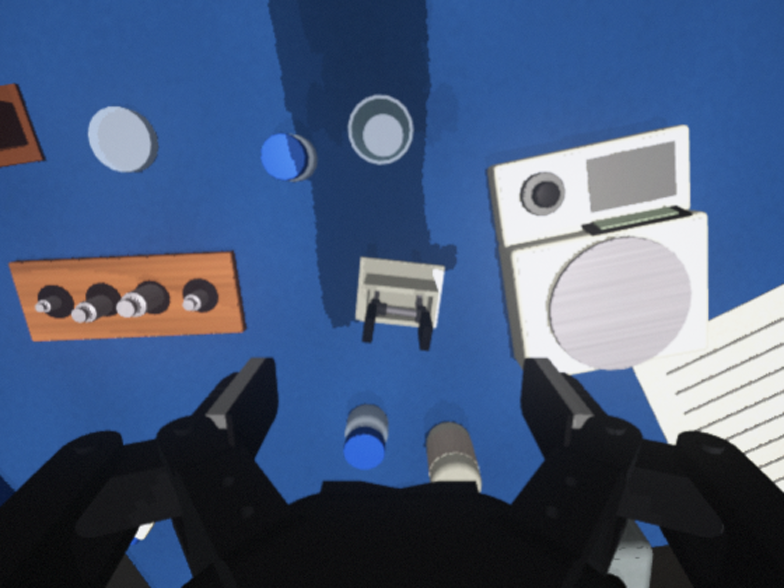

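```bash
cat >> h.py <<'E'
def warp(im,x0,x1,y0,y1,z,mm=0.5):
    # image right=+y, down=-x(top is x1)
    xs=np.arange(x1,x0,-mm/1e3); ys=np.arange(y0,y1,mm/1e3)
    X,Y=np.meshgrid(xs,ys,indexing="ij")
    uv=proj(im,np.c_[X.ravel(),Y.ravel(),np.full(X.size,z)]).astype(np.float32).reshape(*X.shape,2)
    return cv2.remap(im["frame"][:,:,::-1].copy(),uv[...,0],uv[...,1],cv2.INTER_CUBIC)
E
python3 - <<'E'
from h import *
im=get_image("wrist")
a=warp(im,.48,.60,-.04,.09,.004,.4);b=warp(im,.48,.60,-.04,.09,.121,.4)
c=warp(im,.42,.56,-.42,-.14,.012,.4)
d=np.zeros((a.shape[0]+c.shape[0],max(a.shape[1]*2+5,c.shape[1]),3),np.uint8)
d[:a.shape[0],:a.shape[1]]=a;d[:a.shape[0],a.shape[1]+5:a.shape[1]*2+5]=b;d[a.shape[0]:,:c.shape[1]]=c
print(a.shape,c.shape,d.shape);cv2.imwrite("pics/warp1.png",d)
E
```

```text
(300, 325, 3) (351, 700, 3) (651, 700, 3)
```

View pics/warp1.png

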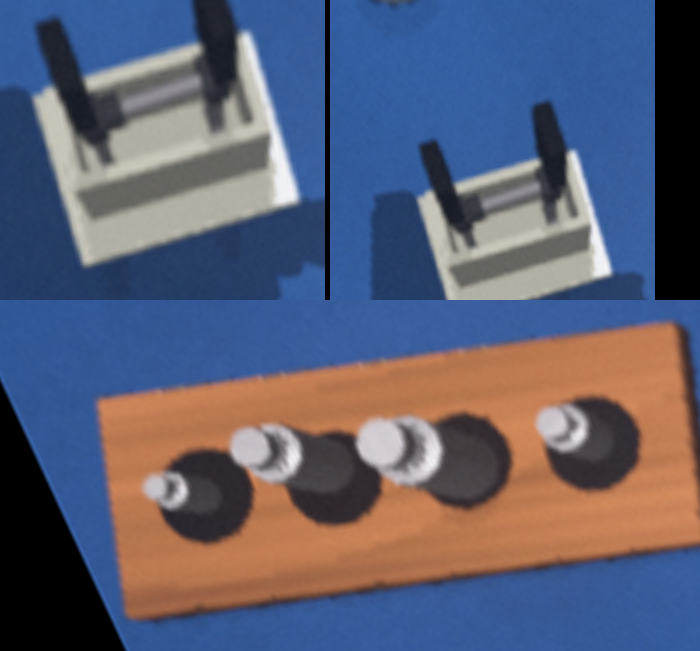

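The rectified crop settles it. From the left (-y) the weights run 20, 100, 200, 50 g. The candidates for tallest and shortest are the knobs at (383,443) and (155,488) in the crop, and their knob sizes and leaning heights fit 200 g and 20 g. The stand foot measures 90x70 mm ✓, centred at (0.5404, 0.0268) with yaw 73.2°. The paddles agree. The spots put the 200 g at (0.496,-0.234) and the 20 g at (0.482,-0.338), 104 mm apart ✓, with the tray y at about 82.5°.

Run:
```python
from h import *
go([0.5404,0.0266,0.15],73.2);go([0.5404,0.0266,0.082],73.2)
```

```text
shift mm [-61.6  -2.5 145.6] rotvec [0.01 0.02 6.84] joints [-5. 10.  0. 80.  0.  5.] t 3.3333
shift mm [-61.6  -2.5 213.6] rotvec [0.01 0.02 6.84] joints [-5. 10.  0. 80.  0.  5.] t 3.3333
```

Emit:
{"method": "carry_out", "body": {"increments": [[[-0.02,-0.001,0.03,0,0,2,0.085],[-0.04,-0.002,0.06,0,0,4,0.085],[-0.055,-0.0025,0.09,0,0,6,0.085],[-0.0616,-0.0025,0.115,0,0,6.84,0.085],[-0.0616,-0.0025,0.14,0,0,6.84,0.085],[-0.0616,-0.0025,0.155,0,0,6.84,0.08],[-0.0616,-0.0025,0.155,0,0,6.84,0.076],[-0.0616,-0.0025,0.155,0,0,6.84,0.072]]]}}

```text
t: 4.0
ee_pos: [0.5404, 0.0263, 0.1405]
tcp_rot: [[-0.957, 0.289, -0.001], [0.289, 0.957, 0.0], [0.001, -0.0, -1.0]]
force: [0.2, -0.3, -0.2]
grip_width: 0.0722
finger_force: 0.0
```

Run:
```python
from h import *
im=get_image("wrist"); save(im,"w2.png")
go([0.5404,0.0266,0.082],73.2)
```

```text
shift mm [ 0.8  0.2 59.3] rotvec [ 0.01  0.05 -0.03] joints [ -6.  19. -11.  60.   0.  11.] t 4.05
```

View pics/w2.png

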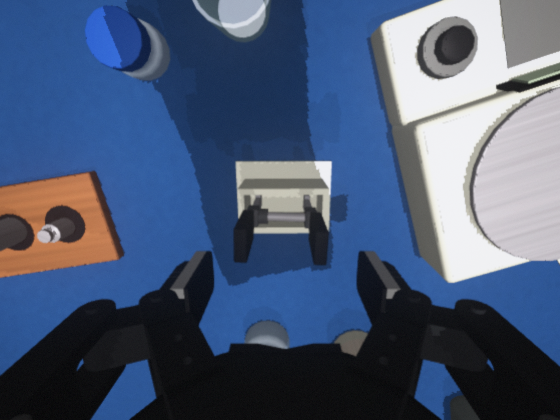

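The fingers straddle the paddles: paddles at columns 240 and 320, fingers at 212 and 359. I'm descending and squeezing lightly.

Emit:
{"method": "carry_out", "body": {"increments": [[[0,0,0.02,0,0,0,0.072],[0,0,0.04,0,0,0,0.072],[0.0005,0,0.055,0,0,0,0.072],[0.0005,0,0.0593,0,0,0,0.068],[0.0005,0,0.0593,0,0,0,0.06],[0.0005,0,0.0593,0,0,0,0.055],[0.0005,0,0.0593,0,0,0,0.052],[0.0005,0,0.0593,0,0,0,0.052]]], "force": 20}}

```text
t: 4.72
ee_pos: [0.5412, 0.0258, 0.0822]
tcp_rot: [[-0.957, 0.29, 0.002], [0.29, 0.957, -0.0], [-0.002, 0.0, -1.0]]
force: [-0.4, -0.6, 6.0]
grip_width: 0.0521
finger_force: 5.1
```

Emit:
{"method": "carry_out", "body": {"increments": [[[0,0,0,0,0,0,0.052],[0,0,0,0,0,0,0.052],[0,0,-0.002,0,0,0,0.052],[0,0,-0.004,0,0,0,0.052]]]}}

```text
t: 5.05
ee_pos: [0.5404, 0.0259, 0.0854]
tcp_rot: [[-0.957, 0.29, 0.0], [0.29, 0.957, -0.0], [-0.0, 0.0, -1.0]]
force: [-0.7, -0.1, -0.2]
grip_width: 0.052
finger_force: 5.4
```

Emit:
{"method": "carry_out", "body": {"increments": [[[0,0,-0.01,0,0,0,0.052],[0,0,-0.025,0,0,0,0.052],[0,0,-0.045,0,0,0,0.052],[0,0,-0.065,0,0,0,0.052],[0,0,-0.085,0,0,0,0.052],[0,0,-0.1,0,0,0,0.052],[0,0,-0.1,0,0,0,0.052]]]}}

```text
t: 5.63
ee_pos: [0.5415, 0.0258, 0.188]
tcp_rot: [[-0.957, 0.29, 0.004], [0.29, 0.957, -0.0], [-0.004, 0.001, -1.0]]
force: [-1.2, 0.1, -1.0]
grip_width: 0.0522
finger_force: 5.4
```

Run:
```python
from h import *
go([0.496,-0.234,0.185],82.5)
```

```text
shift mm [ -31.8 -261.9    2.9] rotvec [ 0.03  0.24 -9.37] joints [-6. 18. -6. 66.  0. 11.] t 5.6333
```

Emit:
{"method": "carry_out", "body": {"increments": [[[-0.003,-0.025,0,0,0,-1,0.052],[-0.007,-0.06,0,0,0,-2,0.052],[-0.012,-0.1,0,0,0,-3.5,0.052],[-0.017,-0.14,0,0,0,-5,0.052],[-0.022,-0.18,0,0,0,-6.5,0.052],[-0.027,-0.22,0,0,0,-8,0.052],[-0.03,-0.25,0,0,0,-9.3,0.052],[-0.0318,-0.2619,0,0,0,-9.4,0.052]]]}}

```text
t: 6.3
ee_pos: [0.4937, -0.2373, 0.1841]
tcp_rot: [[-0.991, 0.132, -0.001], [0.132, 0.991, -0.0], [0.001, -0.0, -1.0]]
force: [0.3, 1.0, -2.1]
grip_width: 0.0517
finger_force: 5.4
```

Emit:
{"method": "carry_out", "body": {"increments": [[[0,0,0,0,0,0,0.052],[0,0,0,0,0,0,0.052]]]}}

```text
t: 6.47
ee_pos: [0.4945, -0.2338, 0.1844]
tcp_rot: [[-0.991, 0.131, -0.001], [0.131, 0.991, 0.001], [0.001, 0.001, -1.0]]
force: [0.2, -0.5, -1.8]
grip_width: 0.0522
finger_force: 5.4
```

Run:
```python
from h import *
s=read_state();print(np.round(s["ee_pos"],4),np.round(s["tcp_rot"],3).tolist(),s["force"],s["t"])
im=get_image("wrist"); save(im,"w3.png",s=1.4)
print([(np.round(d["point"],4).tolist(),round(d["p"],2)) for d in place_of(im,"tongs")[:2]])
print([(np.round(d["point"],4).tolist(),round(d["p"],2)) for d in place_of(im,"weight_200")[:4]])
# predicted: tip lower ends, spots
p=np.array(s["ee_pos"]);R=np.array(s["tcp_rot"])
print("tips pred",proj(im,[p+R@[0,s_*.018,.077] for s_ in(-1,1)]).round()*1.4)
print("spots",proj(im,[[.496,-.2344,.012],[.482,-.3376,.012],[.496,-.2344,.045]]).round()*1.4)
```

```text
[ 0.4945 -0.2338  0.1844] [[-0.991, 0.131, -0.001], [0.131, 0.991, 0.001], [0.001, 0.001, -1.0]] [ 0.21900538 -0.47165263 -1.77336165] 6.4667
[([0.5383, 0.0272, 0.0087], 0.49)]
[([0.4888, -0.2352, 0.0153], 0.93), ([0.4965, -0.2946, 0.0131], 0.89), ([0.5047, -0.1863, 0.0136], 0.55), ([0.4828, -0.3421, 0.009], 0.45)]
tips pred [[361.2 301. ]
 [425.6 301. ]]
spots [[394.8 266. ]
 [260.4 266. ]
 [393.4 275.8]]
```

View pics/w3.png

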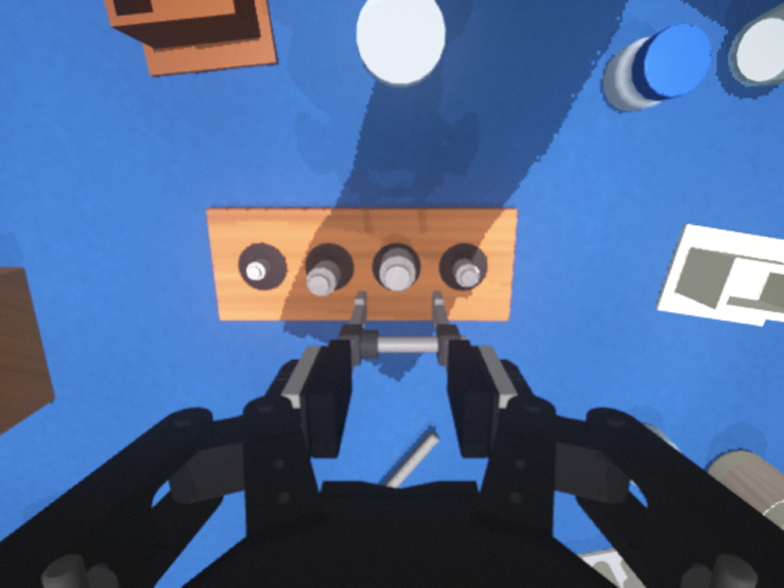

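The tips appear at (360,295) and (438,295), and the 200 g spot at (397,268). The tips show about 3 mm right of where they are predicted, which is a camera mount bias. So the true target is about (0.4955, -0.236). Descending with a small correction.

Emit:
{"method": "carry_out", "body": {"increments": [[[-0.001,-0.002,0,0,0,0,0.052],[-0.001,-0.002,0.015,0,0,0,0.052],[-0.001,-0.002,0.03,0,0,0,0.052],[-0.001,-0.002,0.042,0,0,0,0.052],[-0.001,-0.002,0.042,0,0,0,0.052]]]}}

```text
t: 7.03
ee_pos: [0.4949, -0.2348, 0.1411]
tcp_rot: [[-0.992, 0.129, -0.002], [0.129, 0.992, 0.002], [0.003, 0.001, -1.0]]
force: [0.4, 0.8, -1.4]
grip_width: 0.052
finger_force: 5.4
```

Run:
```python
from h import *
s=read_state();print(np.round(s["ee_pos"],4),s["force"],s["t"])
im=get_image("wrist"); save(im,"w4.png",crop=(180,120,380,320),s=3)
go([.4955,-.236,.099],82.5)
```

```text
[ 0.4949 -0.2348  0.1411] [ 0.37586828  0.75853966 -1.38320145] 7.0333
shift mm [-0.4 -0.9 43.4] rotvec [ 0.05 -0.09  0.08] joints [-34.  20. -10.  60.   0. -26.] t 7.0833
```

View pics/w4.png

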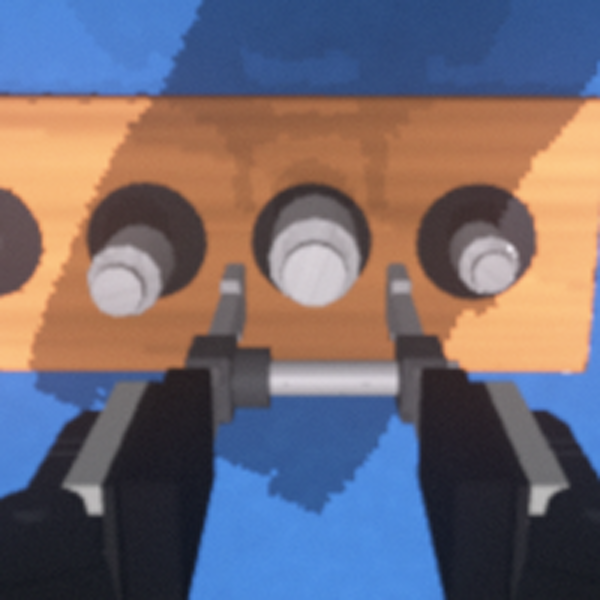

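Run:
```python
from h import *
im=get_image("wrist"); s=read_state(); p=np.array(s["ee_pos"]);R=np.array(s["tcp_rot"])
f=lambda P:((proj(im,P)-[180,120])*3).round()
print("tip corners",f([p+R@[.008,s_*.0205,.0785] for s_ in(-1,1)]).tolist(), "tip centres",f([p+R@[0,0,.0785],p+R@[0.011,0,-.039]]).tolist())
for x in(.490,.4955,.5): print(x,"knob, foot",f([[x,-.236,.058],[x,-.236,.012]]).tolist())
```

```text
tip corners [[229.0, 255.0], [387.0, 255.0]] tip centres [[308.0, 285.0], [301.0, 476.0]]
0.49 knob, foot [[304.0, 257.0], [305.0, 218.0]]
0.4955 knob, foot [[306.0, 277.0], [308.0, 234.0]]
0.5 knob, foot [[309.0, 293.0], [309.0, 248.0]]
```

The tips (234 and 399, mid 316.5) are centred on the knob (316) in y. In x the weight is about 2 mm nearer the robot. Descending.

Emit:
{"method": "carry_out", "body": {"increments": [[[0.002,0,0.005,0,0,0,0.052],[0.002,0,0.015,0,0,0,0.052],[0.002,0,0.025,0,0,0,0.052],[0.002,0,0.035,0,0,0,0.052],[0.002,0,0.042,0,0,0,0.052],[0.002,0,0.042,0,0,0,0.052]]]}}

```text
t: 7.63
ee_pos: [0.4932, -0.2355, 0.1002]
tcp_rot: [[-0.992, 0.13, -0.001], [0.13, 0.992, 0.001], [0.001, 0.0, -1.0]]
force: [-0.1, -0.4, -1.0]
grip_width: 0.0524
finger_force: 5.4
```

Emit:
{"method": "carry_out", "body": {"increments": [[[0,0,0,0,0,0,0.048],[0,0,0,0,0,0,0.044],[0,0,0,0,0,0,0.04],[0,0,0,0,0,0,0.036],[0,0,0,0,0,0,0.034],[0,0,0,0,0,0,0.034]]], "force": 40}}

```text
t: 8.13
ee_pos: [0.4939, -0.236, 0.1018]
tcp_rot: [[-0.992, 0.13, 0.001], [0.13, 0.992, -0.001], [-0.001, -0.0, -1.0]]
force: [0.3, 1.0, 4.8]
grip_width: 0.0398
finger_force: 39.6
```

Emit:
{"method": "carry_out", "body": {"increments": [[[0,0,-0.002,0,0,0,0.034],[0,0,-0.005,0,0,0,0.034],[0,0,-0.012,0,0,0,0.034],[0,0,-0.025,0,0,0,0.034],[0,0,-0.045,0,0,0,0.034],[0,0,-0.065,0,0,0,0.034],[0,0,-0.08,0,0,0,0.034],[0,0,-0.08,0,0,0,0.034]]]}}

```text
t: 8.8
ee_pos: [0.4946, -0.2365, 0.1842]
tcp_rot: [[-0.992, 0.13, 0.004], [0.13, 0.992, -0.003], [-0.004, -0.002, -1.0]]
force: [0.1, 0.2, -2.3]
grip_width: 0.0402
finger_force: 40.9
```

Run:
```python
from h import *
im=get_image("wrist"); save(im,"w5.png",crop=(180,120,380,320),s=3)
s=read_state();print(np.round(s["ee_pos"],4),s["force"],s["grip_width"],s["t"])
```

```text
[ 0.4942 -0.2363  0.1823] [-0.14279379 -0.0984862  -4.00294569] 0.040139232136379474 8.85
```

View pics/w5.png

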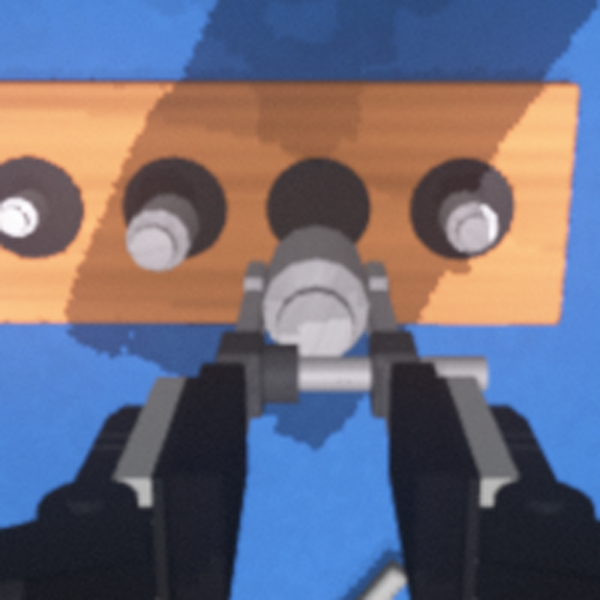

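The 200 g weight hangs upright between the tips at about (316,290) in the crop, and its spot is empty. Its foot is about 90 mm below the TCP. Next I carry it to the pan.

Run:
```python
from h import *
go([0.59,0.231,0.197],82.5)
go([0.545,0.02,0.197],82.5)
im=get_image("scene"); print([(np.round(d["point"],4).tolist(),round(d["p"],2)) for d in place_of(im,"pan")[:2]])
```

```text
shift mm [-34.3 475.7 -15.2] rotvec [-0.07  0.14  0.03] joints [-34.  18.  -6.  66.  -0. -27.] t 8.85
shift mm [-17.1 260.7 -14.9] rotvec [-0.07  0.14  0.03] joints [-34.  18.  -6.  66.  -0. -27.] t 8.85
[([0.57, 0.2331, 0.0721], 0.77)]
```

Emit:
{"method": "carry_out", "body": {"increments": [[[-0.001,0.012,-0.006,0,0,0,0.034],[-0.003,0.035,-0.012,0,0,0,0.034],[-0.005,0.065,-0.015,0,0,0,0.034],[-0.007,0.098,-0.015,0,0,0,0.034],[-0.009,0.132,-0.015,0,0,0,0.034],[-0.012,0.166,-0.015,0,0,0,0.034],[-0.014,0.2,-0.015,0,0,0,0.034],[-0.017,0.234,-0.015,0,0,0,0.034]]]}}

```text
t: 9.62
ee_pos: [0.5402, -0.0036, 0.1954]
tcp_rot: [[-0.992, 0.13, -0.001], [0.13, 0.992, 0.0], [0.001, 0.0, -1.0]]
force: [1.4, -1.3, -2.9]
grip_width: 0.0401
finger_force: 41.1
```

Emit:
{"method": "carry_out", "body": {"increments": [[[-0.002,0.034,0,0,0,0,0.034],[-0.005,0.068,0,0,0,0,0.034],[-0.008,0.102,0,0,0,0,0.034],[-0.011,0.136,0,0,0,0,0.034],[-0.013,0.17,0,0,0,0,0.034],[-0.015,0.2,0,0,0,0,0.034],[-0.017,0.225,0,0,0,0,0.034],[-0.0175,0.24,0,0,0,0,0.034]]]}}

```text
t: 10.28
ee_pos: [0.5888, 0.2328, 0.1949]
tcp_rot: [[-0.992, 0.128, -0.002], [0.128, 0.992, 0.0], [0.002, -0.0, -1.0]]
force: [0.4, 0.0, -4.1]
grip_width: 0.04
finger_force: 41.2
```

Emit:
{"method": "carry_out", "body": {"increments": [[[0,0,0.004,0,0,0,0.034],[0,0,0.01,0,0,0,0.034],[0,0,0.018,0,0,0,0.034],[0,0,0.024,0,0,0,0.034],[0,0,0.027,0,0,0,0.034],[0,0,0.027,0,0,0,0.034]]]}}

```text
t: 10.78
ee_pos: [0.5889, 0.2288, 0.1681]
tcp_rot: [[-0.991, 0.131, -0.001], [0.131, 0.991, -0.0], [0.001, -0.001, -1.0]]
force: [0.4, 0.4, -3.8]
grip_width: 0.0401
finger_force: 41.3
```

Run:
```python
from h import *
s=read_state();print(np.round(s["force"],2)); go([0.59,0.231,0.162],82.5)
```

```text
[ 0.37  0.43 -3.79]
shift mm [-0.8  2.3  6.1] rotvec [-0.04 -0.08 -0.03] joints [14. 27.  6. 69. -0. 21.] t 10.7833
```

Feeling down in 1 mm steps.

Emit:
{"method": "carry_out", "body": {"increments": [[[0,0,0.001,0,0,0,0.034],[0,0,0.002,0,0,0,0.034],[0,0,0.003,0,0,0,0.034],[0,0,0.004,0,0,0,0.034],[0,0,0.004,0,0,0,0.034],[0,0,0.004,0,0,0,0.034]]]}}

```text
t: 11.28
ee_pos: [0.5894, 0.2297, 0.165]
tcp_rot: [[-0.992, 0.13, 0.0], [0.13, 0.992, 0.0], [-0.0, 0.0, -1.0]]
force: [-0.4, 0.4, -2.3]
grip_width: 0.0398
finger_force: 41.3
```

Emit:
{"method": "carry_out", "body": {"increments": [[[0,0,0.0007,0,0,0,0.034],[0,0,0.0014,0,0,0,0.034],[0,0,0.002,0,0,0,0.034],[0,0,0.002,0,0,0,0.034]]]}}

```text
t: 11.62
ee_pos: [0.5893, 0.2297, 0.1628]
tcp_rot: [[-0.992, 0.13, -0.0], [0.13, 0.992, -0.0], [0.0, -0.0, -1.0]]
force: [-0.4, 0.3, -3.7]
grip_width: 0.0399
finger_force: 41.3
```

Emit:
{"method": "carry_out", "body": {"increments": [[[0,0,0.0005,0,0,0,0.034],[0,0,0.001,0,0,0,0.034],[0,0,0.0015,0,0,0,0.034],[0,0,0.0015,0,0,0,0.034]]]}}

```text
t: 11.95
ee_pos: [0.5895, 0.2297, 0.1619]
tcp_rot: [[-0.992, 0.13, 0.001], [0.13, 0.992, 0.0], [-0.001, 0.0, -1.0]]
force: [-1.3, -0.2, 3.2]
grip_width: 0.04
finger_force: 41.7
```

Emit:
{"method": "carry_out", "body": {"increments": [[[0,0,0.0005,0,0,0,0.034],[0,0,0.001,0,0,0,0.034],[0,0,0.001,0,0,0,0.034]]]}}

```text
t: 12.2
ee_pos: [0.5896, 0.2297, 0.1619]
tcp_rot: [[-0.992, 0.13, 0.002], [0.13, 0.992, 0.0], [-0.002, 0.001, -1.0]]
force: [-4.4, -1.7, 13.4]
grip_width: 0.04
finger_force: 42.4
```

Contact is at 0.162, as predicted. I back off the push and open gently.

Emit:
{"method": "carry_out", "body": {"increments": [[[0,0,-0.001,0,0,0,0.038],[0,0,-0.001,0,0,0,0.04],[0,0,-0.001,0,0,0,0.0415],[0,0,-0.001,0,0,0,0.043],[0,0,-0.001,0,0,0,0.0455],[0,0,-0.001,0,0,0,0.048],[0,0,-0.001,0,0,0,0.052],[0,0,-0.001,0,0,0,0.052]]], "force": 20}}

```text
t: 12.87
ee_pos: [0.5894, 0.2297, 0.1614]
tcp_rot: [[-0.992, 0.13, -0.0], [0.13, 0.992, -0.0], [0.0, -0.0, -1.0]]
force: [0.1, -0.1, -1.1]
grip_width: 0.0523
finger_force: 5.4
```

Emit:
{"method": "carry_out", "body": {"increments": [[[0,0,0,0,0,0,0.052],[0,0,-0.005,0,0,0,0.052],[0,0,-0.015,0,0,0,0.052],[0,0,-0.03,0,0,0,0.052],[0,0,-0.05,0,0,0,0.052],[0,0,-0.065,0,0,0,0.052],[0,0,-0.075,0,0,0,0.052],[0,0,-0.075,0,0,0,0.052]]]}}

```text
t: 13.53
ee_pos: [0.5902, 0.2299, 0.2395]
tcp_rot: [[-0.992, 0.13, 0.004], [0.13, 0.992, 0.001], [-0.004, 0.001, -1.0]]
force: [0.4, 0.3, -1.1]
grip_width: 0.0521
finger_force: 5.4
```

Run:
```python
from h import *
im=get_image("wrist"); save(im,"w6.png")
s=read_state();print(np.round(s["ee_pos"],4),s["force"],s["grip_width"],s["t"])
p=np.array(s["ee_pos"]);R=np.array(s["tcp_rot"])
print("tipcorner pred",proj(im,[p+R@[.008,s_*.0205,.0785] for s_ in(-1,1)]).round().tolist())
print([(np.round(d["point"],4).tolist(),round(d["p"],2),proj(im,d["point"])[0].round().tolist()) for n in("weight_200","pan","key_top") for d in place_of(im,n)[:2]])
go([.482,-.338,.2],82.5)
```

```text
[0.5899 0.2298 0.238 ] [-0.64131665  0.63234054 -1.15130297] 0.05210104395467725 13.5833
tipcorner pred [[256.0, 205.0], [309.0, 205.0]]
[([0.5871, 0.2289, 0.0757], 0.8, [282.0, 189.0]), ([0.5666, 0.2264, 0.0735], 0.95, [277.0, 170.0]), ([0.3753, 0.038, -0.0021], 0.69, [90.0, 14.0]), ([0.463, 0.1758, 0.0566], 0.66, [213.0, 72.0])]
shift mm [  32.3 -576.7   36.1] rotvec [-0.02 -0.05  0.03] joints [14. 26. 15. 79. -0. 21.] t 13.7333
```

View pics/w6.png

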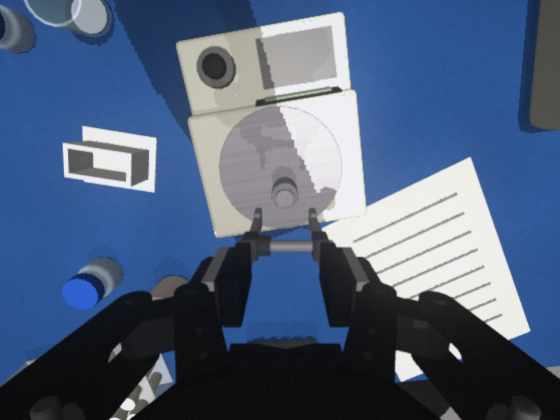

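The 200 g stands upright on the pan at (285,190), beyond the pan centre, and the tongs hang open. Now for the 20 g: the bias-corrected spot is (0.479, -0.339).

Emit:
{"method": "carry_out", "body": {"increments": [[[0.001,-0.012,0,0,0,0,0.052],[0.003,-0.04,0.006,0,0,0,0.052],[0.005,-0.08,0.012,0,0,0,0.052],[0.007,-0.12,0.018,0,0,0,0.052],[0.009,-0.16,0.024,0,0,0,0.052],[0.011,-0.2,0.03,0,0,0,0.052],[0.013,-0.24,0.036,0,0,0,0.052],[0.015,-0.28,0.036,0,0,0,0.052]]]}}

```text
t: 14.4
ee_pos: [0.5362, -0.048, 0.1991]
tcp_rot: [[-0.992, 0.13, -0.002], [0.13, 0.992, 0.0], [0.002, 0.0, -1.0]]
force: [1.1, -1.0, -1.3]
grip_width: 0.0521
finger_force: 5.4
```

Emit:
{"method": "carry_out", "body": {"increments": [[[0.002,-0.04,0,0,0,0,0.052],[0.005,-0.08,0,0,0,0,0.052],[0.008,-0.12,0.01,0,0,0,0.052],[0.011,-0.16,0.02,0,0,0,0.052],[0.014,-0.2,0.03,0,0,0,0.052],[0.017,-0.24,0.04,0,0,0,0.052],[0.019,-0.27,0.045,0,0,0,0.052],[0.0203,-0.298,0.045,0,0,0,0.052]]]}}

```text
t: 15.07
ee_pos: [0.477, -0.3406, 0.1538]
tcp_rot: [[-0.991, 0.132, -0.002], [0.131, 0.991, 0.002], [0.002, 0.001, -1.0]]
force: [0.3, 0.7, -0.4]
grip_width: 0.0523
finger_force: 5.4
```

Emit:
{"method": "carry_out", "body": {"increments": [[[0,0,0,0,0,0,0.052],[0,0,0,0,0,0,0.052],[0,0,0,0,0,0,0.052]]]}}

```text
t: 15.32
ee_pos: [0.4786, -0.3385, 0.1551]
tcp_rot: [[-0.991, 0.131, -0.001], [0.131, 0.991, 0.001], [0.001, 0.001, -1.0]]
force: [0.2, 0.4, -1.1]
grip_width: 0.0522
finger_force: 5.4
```

Run:
```python
from h import *
im=get_image("wrist"); cv2.imwrite("pics/w7raw.png",im["frame"][:,:,::-1])
s=read_state();print(np.round(s["ee_pos"],4),s["force"],s["grip_width"],s["t"])
for d in place_of(im,"weight_20")[:4]: print(np.round(d["point"],4),round(d["p"],2),proj(im,d["point"])[0].round())
print("exp spot",proj(im,[[.482,-.3376,.012],[.496,-.2344,.012]]).round())
# spots: dark blobs in the z=.012 plane
w=warp(im,.44,.54,-.40,-.20,.012,.5); g=w.max(2)<75
n,l,st,c=cv2.connectedComponentsWithStats(g.astype(np.uint8))
for i in range(1,n):
    if st[i,4]>600: print("blob xy",(.54-c[i][1]*.0005).round(4),(-.40+c[i][0]*.0005).round(4),st[i])
go([.479,-.339,.096],82.5)
```

```text
[ 0.4789 -0.3381  0.1554] [ 0.57682011 -0.45556748 -0.55500626] 0.052017556794510006 15.3667
[ 0.4975 -0.2925  0.0135] 0.79 [331. 207.]
[ 0.5065 -0.1838  0.0135] 0.61 [440. 202.]
[ 0.4828 -0.3409  0.012 ] 0.52 [281. 199.]
exp spot [[284. 198.]
 [388. 198.]]
blob xy 0.5322 -0.3894 [   0    0   43   34 1301]
blob xy 0.5184 -0.3734 [ 30  28  54  28 673]
blob xy 0.4823 -0.2861 [ 194   76   70   61 1765]
blob xy 0.4823 -0.3368 [  91   79   71   72 3043]
shift mm [ 0.  -1.1 59.5] rotvec [ 0.02 -0.01  0.08] joints [-43.  23.  -3.  64.   0. -36.] t 15.4167
```

Emit:
{"method": "carry_out", "body": {"increments": [[[0,-0.001,0.01,0,0,0,0.052],[0,-0.001,0.022,0,0,0,0.052],[0,-0.001,0.034,0,0,0,0.052],[0,-0.001,0.045,0,0,0,0.052],[0,-0.001,0.054,0,0,0,0.052],[0,-0.001,0.0585,0,0,0,0.052],[0,-0.001,0.0595,0,0,0,0.052],[0,-0.001,0.0595,0,0,0,0.052]]]}}

```text
t: 16.08
ee_pos: [0.4792, -0.3396, 0.0959]
tcp_rot: [[-0.992, 0.13, -0.0], [0.13, 0.992, 0.0], [0.0, 0.0, -1.0]]
force: [1.1, -0.3, -0.7]
grip_width: 0.0521
finger_force: 5.4
```

Emit:
{"method": "carry_out", "body": {"increments": [[[0,0,0,0,0,0,0.047],[0,0,-0.0005,0,0,0,0.042],[0,0,-0.001,0,0,0,0.037],[0,0,-0.0015,0,0,0,0.032],[0,0,-0.002,0,0,0,0.028],[0,0,-0.002,0,0,0,0.022],[0,0,-0.002,0,0,0,0.022],[0,0,-0.002,0,0,0,0.022]]], "force": 25}}

```text
t: 16.75
ee_pos: [0.4792, -0.3399, 0.0981]
tcp_rot: [[-0.992, 0.13, 0.0], [0.13, 0.992, -0.0], [-0.0, -0.0, -1.0]]
force: [0.1, 0.2, 1.4]
grip_width: 0.0282
finger_force: 24.8
```

Emit:
{"method": "carry_out", "body": {"increments": [[[0,0,-0.002,0,0,0,0.022],[0,0,-0.006,0,0,0,0.022],[0,0,-0.015,0,0,0,0.022],[0,0,-0.03,0,0,0,0.022],[0,0,-0.05,0,0,0,0.022],[0,0,-0.07,0,0,0,0.022],[0,0,-0.09,0,0,0,0.022],[0,0,-0.1,0,0,0,0.022]]]}}

```text
t: 17.42
ee_pos: [0.4795, -0.3402, 0.2011]
tcp_rot: [[-0.992, 0.13, 0.002], [0.13, 0.992, -0.002], [-0.002, -0.002, -1.0]]
force: [-0.3, 0.8, -1.8]
grip_width: 0.0282
finger_force: 24.8
```

Run:
```python
from h import *
im=get_image("wrist"); cv2.imwrite("pics/w8raw.png",im["frame"][:,:,::-1])
w=warp(im,.44,.54,-.40,-.20,.012,.5); g=w.max(2)<75
n,l,st,c=cv2.connectedComponentsWithStats(g.astype(np.uint8))
for i in range(1,n):
    if st[i,4]>600: print("blob xy",(.54-c[i][1]*.0005).round(4),(-.40+c[i][0]*.0005).round(4),st[i])
for d in place_of(im,"weight_20")[:4]: print(np.round(d["point"],4),round(d["p"],2),proj(im,d["point"])[0].round())
s=read_state();print(s["grip_width"])
go([.545,.229,.2],82.5)
```

```text
blob xy 0.4821 -0.2875 [ 192   77   69   59 1681]
blob xy 0.483 -0.3381 [  88   79   72   71 4009]
[ 0.507  -0.1836  0.0142] 0.85 [424. 191.]
[ 0.4968 -0.2927  0.0118] 0.81 [327. 194.]
[ 0.4825 -0.3425  0.1122] 0.76 [281. 214.]
0.027934543457115733
shift mm [  9.3 573.1  -0.9] rotvec [-0.12  0.17  0.03] joints [-43.  22.   2.  70.  -0. -36.] t 17.5167
```

Emit:
{"method": "carry_out", "body": {"increments": [[[0.0,0.012,-0.003,0,0,0,0.022],[0.001,0.035,-0.006,0,0,0,0.022],[0.001,0.07,-0.01,0,0,0,0.022],[0.002,0.11,-0.01,0,0,0,0.022],[0.003,0.15,-0.01,0,0,0,0.022],[0.003,0.19,-0.01,0,0,0,0.022],[0.004,0.23,-0.01,0,0,0,0.022],[0.0045,0.27,-0.01,0,0,0,0.022]]]}}

```text
t: 18.18
ee_pos: [0.5088, -0.069, 0.2074]
tcp_rot: [[-0.991, 0.13, -0.001], [0.13, 0.991, 0.0], [0.001, 0.0, -1.0]]
force: [1.1, 0.0, -0.4]
grip_width: 0.0282
finger_force: 24.9
```

Emit:
{"method": "carry_out", "body": {"increments": [[[0.0005,0.04,0,0,0,0,0.022],[0.001,0.08,0,0,0,0,0.022],[0.002,0.12,0,0,0,0,0.022],[0.003,0.16,0,0,0,0,0.022],[0.0035,0.2,0,0,0,0,0.022],[0.004,0.24,0,0,0,0,0.022],[0.0045,0.275,0,0,0,0,0.022],[0.0048,0.302,0,0,0,0,0.022]]]}}

```text
t: 18.85
ee_pos: [0.5431, 0.2317, 0.2072]
tcp_rot: [[-0.992, 0.128, -0.001], [0.128, 0.992, 0.0], [0.001, -0.0, -1.0]]
force: [0.3, -0.4, -1.1]
grip_width: 0.0281
finger_force: 24.9
```

Emit:
{"method": "carry_out", "body": {"increments": [[[0,0,0,0,0,0,0.022],[0,0,0.01,0,0,0,0.022],[0,0,0.025,0,0,0,0.022],[0,0,0.036,0,0,0,0.022],[0,0,0.044,0,0,0,0.022],[0,0,0.046,0,0,0,0.022],[0,0,0.046,0,0,0,0.022]]]}}

```text
t: 19.43
ee_pos: [0.5437, 0.2284, 0.1614]
tcp_rot: [[-0.991, 0.13, -0.001], [0.13, 0.991, -0.0], [0.001, -0.001, -1.0]]
force: [-0.5, 0.2, -1.2]
grip_width: 0.028
finger_force: 25.0
```

Run:
```python
from h import *
im=get_image("wrist"); cv2.imwrite("pics/w9raw.png",im["frame"][:,:,::-1])
for n in("weight_20","pan"):
  for d in place_of(im,n)[:4]: print(n,np.round(d["point"],4),round(d["p"],2),proj(im,d["point"])[0].round())
s=read_state();print(s["grip_width"],s["force"],s["t"])
go([.545,.229,.158],82.5)
```

```text
weight_20 [0.5865 0.2285 0.0749] 0.65 [289. 258.]
weight_20 [0.5464 0.2262 0.0732] 0.62 [280. 214.]
pan [0.568  0.2292 0.0757] 0.6 [287. 238.]
0.02846547403351289 [ 0.13389054  1.32214132 -1.19889825] 19.5833
shift mm [-0.5  0.5  4.6] rotvec [0.02 0.04 0.02] joints [15. 23. -2. 65. -0. 22.] t 19.5833
```

Emit:
{"method": "carry_out", "body": {"increments": [[[0,0,0.001,0,0,0,0.022],[0,0,0.002,0,0,0,0.022],[0,0,0.003,0,0,0,0.022],[0,0,0.003,0,0,0,0.022]]]}}

```text
t: 19.92
ee_pos: [0.5442, 0.2285, 0.1589]
tcp_rot: [[-0.992, 0.13, -0.0], [0.13, 0.992, -0.0], [0.0, -0.0, -1.0]]
force: [-0.2, 0.5, -2.1]
grip_width: 0.0279
finger_force: 25.0
```

Emit:
{"method": "carry_out", "body": {"increments": [[[0,0,0.0005,0,0,0,0.022],[0,0,0.001,0,0,0,0.022],[0,0,0.001,0,0,0,0.022]]]}}

```text
t: 20.17
ee_pos: [0.5443, 0.2285, 0.1581]
tcp_rot: [[-0.992, 0.13, 0.0], [0.13, 0.992, 0.0], [-0.0, 0.0, -1.0]]
force: [-1.2, 0.2, 0.9]
grip_width: 0.0282
finger_force: 25.1
```

Emit:
{"method": "carry_out", "body": {"increments": [[[0,0,0.0005,0,0,0,0.022],[0,0,0.001,0,0,0,0.022],[0,0,0.001,0,0,0,0.022]]]}}

```text
t: 20.42
ee_pos: [0.5445, 0.2286, 0.1579]
tcp_rot: [[-0.992, 0.13, 0.001], [0.13, 0.992, 0.0], [-0.001, 0.0, -1.0]]
force: [-1.8, -1.0, 10.5]
grip_width: 0.0284
finger_force: 25.6
```

Emit:
{"method": "carry_out", "body": {"increments": [[[0,0,-0.0008,0,0,0,0.026],[0,0,-0.0008,0,0,0,0.028],[0,0,-0.0008,0,0,0,0.0295],[0,0,-0.0008,0,0,0,0.031],[0,0,-0.0008,0,0,0,0.034],[0,0,-0.0008,0,0,0,0.04],[0,0,-0.0008,0,0,0,0.046],[0,0,-0.0008,0,0,0,0.052]]], "force": 20}}

```text
t: 21.08
ee_pos: [0.5442, 0.2285, 0.1577]
tcp_rot: [[-0.992, 0.13, -0.0], [0.13, 0.992, -0.0], [0.0, -0.0, -1.0]]
force: [0.5, -0.4, -0.7]
grip_width: 0.0523
finger_force: 5.4
```

Emit:
{"method": "carry_out", "body": {"increments": [[[0,0,0,0,0,0,0.052],[0,0,0,0,0,0,0.052],[0,0,-0.005,0,0,0,0.052],[0,0,-0.015,0,0,0,0.052],[0,0,-0.03,0,0,0,0.052],[0,0,-0.05,0,0,0,0.052],[0,0,-0.065,0,0,0,0.052],[0,0,-0.07,0,0,0,0.052]]]}}

```text
t: 21.75
ee_pos: [0.5451, 0.2288, 0.2309]
tcp_rot: [[-0.992, 0.13, 0.004], [0.13, 0.992, 0.001], [-0.003, 0.001, -1.0]]
force: [0.4, 1.0, -0.4]
grip_width: 0.0517
finger_force: 5.4
```

Run:
```python
from h import *
im=get_image("wrist"); cv2.imwrite("pics/w10raw.png",im["frame"][:,:,::-1])
for n in("weight_20","pan","key_top","stand_in","stand"):
  for d in place_of(im,n)[:3]: print(n,np.round(d["point"],4),round(d["p"],2),proj(im,d["point"])[0].round())
s=read_state();print(s["grip_width"],s["force"],s["t"])
go([.54,.026,.2],73.2)
```

```text
weight_20 [0.5887 0.2319 0.0741] 0.8 [292. 231.]
weight_20 [0.5459 0.2287 0.0678] 0.56 [283. 192.]
pan [0.5686 0.2259 0.0761] 0.81 [284. 216.]
key_top [0.4617 0.1763 0.057 ] 0.83 [221. 117.]
stand_in [0.5398 0.0267 0.0084] 0.57 [124. 198.]
stand [0.5385 0.0239 0.002 ] 0.89 [124. 197.]
0.05200127910494496 [ 0.24966883  0.36729703 -0.88513319] 22.05
shift mm [ -22.5 -201.2   26.9] rotvec [-0.04 -0.07  9.33] joints [15. 22.  6. 75.  0. 22.] t 22.05
```

Emit:
{"method": "carry_out", "body": {"increments": [[[-0.001,-0.012,0,0,0,1,0.052],[-0.004,-0.04,0,0,0,2,0.052],[-0.008,-0.075,0,0,0,4,0.052],[-0.012,-0.11,0.0,0,0,6,0.052],[-0.016,-0.145,0.01,0,0,8,0.052],[-0.02,-0.175,0.02,0,0,9.2,0.052],[-0.022,-0.195,0.03,0,0,9.33,0.052],[-0.0225,-0.2012,0.05,0,0,9.33,0.052]]]}}

```text
t: 22.72
ee_pos: [0.5406, 0.0227, 0.1782]
tcp_rot: [[-0.956, 0.293, 0.002], [0.293, 0.956, -0.001], [-0.002, -0.0, -1.0]]
force: [0.4, -0.7, -1.5]
grip_width: 0.0519
finger_force: 5.4
```

Emit:
{"method": "carry_out", "body": {"increments": [[[0,0,0.015,0,0,0,0.052],[0,0,0.02,0,0,0,0.052],[0,0,0.02,0,0,0,0.052],[0,0,0.02,0,0,0,0.052]]]}}

```text
t: 23.05
ee_pos: [0.5403, 0.0261, 0.1581]
tcp_rot: [[-0.957, 0.289, -0.0], [0.289, 0.957, 0.0], [0.0, -0.0, -1.0]]
force: [0.2, 0.1, -1.2]
grip_width: 0.052
finger_force: 5.4
```

Run:
```python
from h import *
im=get_image("wrist"); save(im,"w11.png",crop=(205,140,355,260),s=5)
s=read_state();print(np.round(s["ee_pos"],4),s["grip_width"],s["force"],s["t"])
p=np.array(s["ee_pos"]);R=np.array(s["tcp_rot"])
f=lambda P:((proj(im,P)-[205,140])*5).round().tolist()
print("tip corners",f([p+R@[.008,s_*.0205,.0785] for s_ in(-1,1)]))
c=np.array([.5404,.0268]);a=np.radians(73.2);u=np.array([np.sin(a),-np.cos(a)]);v=np.array([np.cos(a),np.sin(a)])
print("pocket rim",f([[*(c+i*.014*u+j*.032*v),.05] for i,j in((-1,-1),(-1,1),(1,1),(1,-1))]))
go([.5404,.0259,.0815],73.2)
```

```text
[0.5407 0.0262 0.1585] 0.05217258903117925 [-0.05565074  0.52789265 -0.61559187] 23.1
tip corners [[256.0, 327.0], [520.0, 327.0]]
pocket rim [[208.0, 244.0], [577.0, 244.0], [572.0, 397.0], [213.0, 398.0]]
shift mm [ 0.2 -0.4 77. ] rotvec [0.01 0.04 0.01] joints [-6. 18. -9. 62. -0. 11.] t 23.1
```

View pics/w11.png

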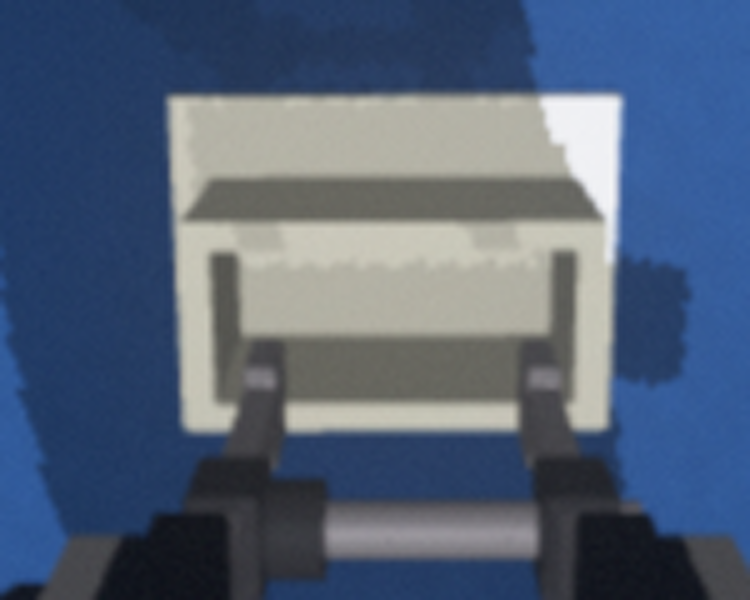

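The tips (264 and 541, row 341) lie inside the pocket rim (210–576, 250–402), about 1.5 mm too far in +x and +y. I correct that and lower them in.

Emit:
{"method": "carry_out", "body": {"increments": [[[0.0015,-0.0015,0.005,0,0,0,0.052],[0.0015,-0.0015,0.015,0,0,0,0.052],[0.0015,-0.0015,0.025,0,0,0,0.052],[0.0015,-0.0015,0.036,0,0,0,0.052],[0.0015,-0.0015,0.048,0,0,0,0.052],[0.0015,-0.0015,0.06,0,0,0,0.052],[0.0015,-0.0015,0.067,0,0,0,0.052],[0.0015,-0.0015,0.07,0,0,0,0.052]]]}}

```text
t: 23.77
ee_pos: [0.5382, 0.0253, 0.0871]
tcp_rot: [[-0.957, 0.289, -0.001], [0.289, 0.957, 0.0], [0.001, -0.0, -1.0]]
force: [-0.3, 0.2, -1.0]
grip_width: 0.0522
finger_force: 5.4
```

Emit:
{"method": "carry_out", "body": {"increments": [[[0,0,0.001,0,0,0,0.052],[0,0,0.002,0,0,0,0.052],[0,0,0.003,0,0,0,0.052],[0,0,0.003,0,0,0,0.052]]]}}

```text
t: 24.1
ee_pos: [0.5388, 0.0251, 0.0851]
tcp_rot: [[-0.957, 0.289, 0.001], [0.289, 0.957, -0.0], [-0.001, 0.0, -1.0]]
force: [-0.2, 0.4, -1.4]
grip_width: 0.0518
finger_force: 5.4
```

Emit:
{"method": "carry_out", "body": {"increments": [[[0,0,0.001,0,0,0,0.052],[0,0,0.002,0,0,0,0.052],[0,0,0.002,0,0,0,0.052]]]}}

```text
t: 24.35
ee_pos: [0.5385, 0.0251, 0.0827]
tcp_rot: [[-0.957, 0.289, -0.0], [0.289, 0.957, 0.0], [0.0, 0.0, -1.0]]
force: [-0.4, 0.0, -0.9]
grip_width: 0.0519
finger_force: 5.4
```

Emit:
{"method": "carry_out", "body": {"increments": [[[0,0,0.0007,0,0,0,0.052],[0,0,0.0014,0,0,0,0.052],[0,0,0.002,0,0,0,0.052],[0,0,0.002,0,0,0,0.052]]]}}

```text
t: 24.68
ee_pos: [0.5391, 0.025, 0.0813]
tcp_rot: [[-0.957, 0.289, 0.001], [0.289, 0.957, -0.0], [-0.002, 0.0, -1.0]]
force: [0.7, -0.7, 4.3]
grip_width: 0.0519
finger_force: 5.6
```

Emit:
{"method": "carry_out", "body": {"increments": [[[0,0,0.0007,0,0,0,0.052],[0,0,0.0014,0,0,0,0.052],[0,0,0.0014,0,0,0,0.052]]]}}

```text
t: 24.93
ee_pos: [0.5392, 0.025, 0.08]
tcp_rot: [[-0.957, 0.289, 0.002], [0.289, 0.957, -0.0], [-0.002, 0.0, -1.0]]
force: [0.5, -0.8, 5.0]
grip_width: 0.0522
finger_force: 5.7
```

The tongs are on the floor of the pocket, at the original height. Releasing and rising.

Emit:
{"method": "carry_out", "body": {"increments": [[[0,0,-0.001,0,0,0,0.054],[0,0,-0.001,0,0,0,0.056],[0,0,-0.001,0,0,0,0.06],[0,0,-0.001,0,0,0,0.068],[0,0,-0.001,0,0,0,0.076],[0,0,-0.001,0,0,0,0.08],[0,0,-0.001,0,0,0,0.08],[0,0,-0.005,0,0,0,0.08]]]}}

```text
t: 25.6
ee_pos: [0.5382, 0.0252, 0.0839]
tcp_rot: [[-0.957, 0.289, -0.001], [0.289, 0.957, 0.0], [0.001, -0.0, -1.0]]
force: [-0.1, -0.8, -0.0]
grip_width: 0.08
finger_force: 0.0
```

Emit:
{"method": "carry_out", "body": {"increments": [[[0,0,-0.01,0,0,0,0.08],[0,0,-0.025,0,0,0,0.08],[0,0,-0.045,0,0,0,0.08],[0,0,-0.07,0,0,0,0.08],[0,0,-0.1,0,0,0,0.08],[0,0,-0.12,0,0,0,0.08],[0,0,-0.125,0,0,0,0.08]]]}}

```text
t: 26.18
ee_pos: [0.5396, 0.025, 0.2129]
tcp_rot: [[-0.957, 0.289, 0.005], [0.289, 0.957, -0.0], [-0.005, 0.001, -1.0]]
force: [-0.2, 0.3, -0.8]
grip_width: 0.0801
finger_force: 0.0
```

Run:
```python
from h import *
im=get_image("wrist"); cv2.imwrite("pics/w12raw.png",im["frame"][:,:,::-1])
for n in("tongs","tongs_grip","stand_in","key_top"):
  for d in place_of(im,n)[:2]: print(n,np.round(d["point"],4),round(d["p"],2),proj(im,d["point"])[0].round())
im=get_image("scene")
for n in("tongs","key_top"):
  for d in place_of(im,n)[:2]: print(n,np.round(d["point"],4),round(d["p"],2))
s=read_state();print(s["grip_width"],s["force"],s["t"])
go([.456,.176,.15],73.2)
```

```text
tongs [0.5359 0.025  0.0045] 0.68 [283. 180.]
tongs_grip [0.5387 0.0277 0.104 ] 0.56 [286. 205.]
stand_in [0.5387 0.0248 0.0064] 0.88 [283. 184.]
stand_in [ 0.3864 -0.0511  0.0015] 0.48 [176.  71.]
key_top [0.461  0.1772 0.0565] 0.82 [418.  68.]
key_top [0.5883 0.2302 0.0748] 0.52 [505. 187.]
tongs [0.5427 0.0236 0.0069] 0.74
key_top [0.4597 0.1766 0.0556] 0.53
0.07986435246199303 [-0.52546094  0.23652373 -0.31658322] 26.5833
shift mm [122.1 120.7  58.6] rotvec [-0.02 -0.09 -0.  ] joints [-6. 17. -4. 69.  0. 11.] t 26.5833
```

The tongs stand released in the stand. Moving over the key with the fingers closing.

Run:
```python
from h import *
go([.458,.1755,.1],73.2)
```

```text
shift mm [120.  120.8 108.6] rotvec [-0.02 -0.09 -0.  ] joints [-6. 17. -4. 69.  0. 11.] t 26.5833
```

Emit:
{"method": "carry_out", "body": {"increments": [[[0.02,0.02,0,0,0,0,0.06],[0.045,0.045,0,0,0,0,0.04],[0.07,0.07,0,0,0,0,0.02],[0.095,0.095,0.01,0,0,0,0.0],[0.11,0.11,0.03,0,0,0,0.0],[0.12,0.1208,0.055,0,0,0,0.0],[0.12,0.1208,0.085,0,0,0,0.0],[0.12,0.1208,0.1,0,0,0,0.0]]]}}

```text
t: 27.25
ee_pos: [0.4566, 0.176, 0.1065]
tcp_rot: [[-0.958, 0.287, -0.003], [0.287, 0.958, -0.001], [0.003, -0.001, -1.0]]
force: [-0.3, -0.1, -0.9]
grip_width: 0.0004
finger_force: 0.0
```

Emit:
{"method": "carry_out", "body": {"increments": [[[0,0,0,0,0,0,0],[0,0,0,0,0,0,0],[0,0,0,0,0,0,0]]]}}

```text
t: 27.5
ee_pos: [0.4591, 0.1754, 0.1103]
tcp_rot: [[-0.957, 0.289, 0.001], [0.289, 0.957, 0.0], [-0.001, 0.0, -1.0]]
force: [0.3, 0.2, -0.3]
grip_width: 0.0003
finger_force: 0.0
```

Run:
```python
from h import *
im=get_image("wrist"); cv2.imwrite("pics/w13raw.png",im["frame"][:,:,::-1])
s=read_state(); p=np.array(s["ee_pos"]); print(p.round(4),s["force"],s["grip_width"])
for d in place_of(im,"key_top")[:2]: print(np.round(d["point"],4),round(d["p"],2),proj(im,d["point"])[0].round())
print("TCP px",proj(im,p))
go([.458,.1755,.06],73.2)
```

```text
[0.4593 0.1754 0.1105] [ 0.51784377 -0.30940792 -0.42872946] 0.00010919003575206123
[0.4601 0.1755 0.0581] 0.59 [283. 227.]
TCP px [[281.60341034 260.08537974]]
shift mm [ 1.4 -0.4 50.5] rotvec [ 0.05  0.09 -0.02] joints [ 11.  16. -21.  53.  -0.  28.] t 27.6
```

Emit:
{"method": "carry_out", "body": {"increments": [[[0.0015,-0.0015,0.01,0,0,0,0],[0.0015,-0.0015,0.025,0,0,0,0],[0.0015,-0.0015,0.038,0,0,0,0],[0.0015,-0.0015,0.046,0,0,0,0],[0.0015,-0.0015,0.0495,0,0,0,0],[0.0015,-0.0015,0.0495,0,0,0,0]]]}}

```text
t: 28.1
ee_pos: [0.4567, 0.1744, 0.0598]
tcp_rot: [[-0.957, 0.289, -0.0], [0.289, 0.957, -0.0], [0.0, -0.0, -1.0]]
force: [0.1, -0.1, 0.6]
grip_width: 0.0001
finger_force: 0.0
```

Emit:
{"method": "carry_out", "body": {"increments": [[[0,0,0.0015,0,0,0,0],[0,0,0.003,0,0,0,0],[0,0,0.0045,0,0,0,0],[0,0,0.006,0,0,0,0],[0,0,0.0065,0,0,0,0],[0,0,0.0065,0,0,0,0]]]}}

```text
t: 28.6
ee_pos: [0.4572, 0.1745, 0.0536]
tcp_rot: [[-0.957, 0.289, 0.001], [0.289, 0.957, 0.0], [-0.001, 0.0, -1.0]]
force: [2.1, -0.1, 3.7]
grip_width: 0.0001
finger_force: 1.9
```

Pressing on the spring; going on to the stop (target force about 15 N).

Emit:
{"method": "carry_out", "body": {"increments": [[[0,0,0.001,0,0,0,0],[0,0,0.002,0,0,0,0],[0,0,0.002,0,0,0,0],[0,0,0.002,0,0,0,0]]]}}

```text
t: 28.93
ee_pos: [0.4572, 0.1745, 0.0519]
tcp_rot: [[-0.957, 0.289, 0.001], [0.289, 0.957, 0.0], [-0.001, 0.001, -1.0]]
force: [1.6, -0.5, 11.8]
grip_width: 0.0001
finger_force: 6.0
```

Emit:
{"method": "carry_out", "body": {"increments": [[[0,0,0.0007,0,0,0,0],[0,0,0.0014,0,0,0,0],[0,0,0.0014,0,0,0,0]]]}}

```text
t: 29.18
ee_pos: [0.4574, 0.1746, 0.0515]
tcp_rot: [[-0.957, 0.289, 0.002], [0.289, 0.957, 0.0], [-0.002, 0.001, -1.0]]
force: [-5.3, -2.0, 32.8]
grip_width: 0.0001
finger_force: 16.9
```

The key is at its stop: the force jumped to 33 N while the TCP stayed at 0.0515, and no further push is needed. Releasing and withdrawing.

Emit:
{"method": "carry_out", "body": {"increments": [[[0,0,-0.002,0,0,0,0],[0,0,-0.005,0,0,0,0],[0,0,-0.01,0,0,0,0],[0,0,-0.025,0,0,0,0],[0,0,-0.05,0,0,0,0],[0,0,-0.08,0,0,0,0],[0,0,-0.11,0,0,0,0],[0,0,-0.14,0,0,0,0]]]}}

```text
t: 29.85
ee_pos: [0.4557, 0.1743, 0.1912]
tcp_rot: [[-0.957, 0.289, -0.002], [0.289, 0.957, -0.0], [0.002, -0.001, -1.0]]
force: [0.8, -0.5, -0.0]
grip_width: -0.0003
finger_force: 0.0
```

Emit:
{"method": "carry_out", "body": {"increments": [[[0.02,0,-0.01,0,0,0,0],[0.03,0,-0.02,0,0,0,0],[0.03,0,-0.02,0,0,0,0],[0.03,0,-0.02,0,0,0,0]]]}}

```text
t: 30.18
ee_pos: [0.4276, 0.1832, 0.2097]
tcp_rot: [[-0.958, 0.288, -0.0], [0.288, 0.958, -0.0], [0.0, -0.0, -1.0]]
force: [0.7, 0.9, -0.4]
grip_width: -0.0001
finger_force: 0.0
```

Run:
```python
from h import *
for c in("scene","wrist"):
  im=get_image(c)
  for n in("weight_20","key_top","tongs","pan"):
    for d in place_of(im,n)[:5]: print(c,n,np.round(d["point"],4),round(d["p"],2))
s=read_state();print(s["ee_pos"],s["force"],s["t"])
```

```text
scene weight_20 [0.5455 0.2265 0.0745] 0.6
scene weight_20 [ 0.4998 -0.182   0.014 ] 0.55
scene weight_20 [0.5866 0.2294 0.0693] 0.46
scene key_top [0.5373 0.0233 0.003 ] 0.65
scene key_top [0.4554 0.1738 0.0568] 0.61
scene tongs [0.5389 0.0225 0.0034] 0.82
scene pan [0.5685 0.2319 0.0732] 0.75
wrist weight_20 [0.5853 0.2298 0.0765] 0.59
wrist weight_20 [ 0.5046 -0.1831  0.0142] 0.59
wrist key_top [0.4594 0.1779 0.0575] 0.59
[0.42805524 0.18305561 0.20976985] [-0.39765924  0.31532314  0.09965974] 30.6833
```

Both weights are on the pan, the tongs are in their stand and the key is back up, so I'm handing in.

```bash
python3 -c "
from bench import *
print(hand_in())"
```

```text
the job is handed in; nothing more can be done
None
```

I handed the job in at about 31 s of the 64 s allowed: the 200 g and 20 g weights are on the pan, the tongs are released in their stand, and the key was pressed to its stop and is up again; the hand-in returned no verdict.

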